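Offer the instrument basket up to the ultrasonic cleaner

ROBOT

A 6-joint arm with a two-finger parallel gripper is mounted at the origin on the work surface. World frame = base frame: x ahead of the robot, y to its left, z up, the work surface at z = 0. Lengths are in mm, angles in rad, forces in N, time in s.
With the tool pointing down it reaches from about 300 to 775 mm from the base axis. Payload 14.6 kg.
Tool frame: the origin (TCP) lies between the finger pads; the fingertips stand 19 mm ahead of it and the grasp point (between the pads) is the TCP; z points along the fingers, y is the line along which they close (so a half turn about z gives the same grasp; the last joint's range is limited). The gripper opens to 94 mm and grips with 3 to 60 N. Pads are 16 mm wide; open, the fingers measure 119 mm over their backs; the gripper's body (75 mm by 177 mm) begins 78 mm behind the grasp point.
Start: joints at [1.082, 0.3, 1.521, -0, 1.321, -0.067], TCP at [225.168, 501.786, 224.446] pointing down, gripper open.
Joint ranges: [-3.03, 3.03], [-0.79, 2.21], [0.23, 2.52], [-1.04, 4.18], [0, 3.07], [-2.55, 2.55]. Speed limits (rad/s): [2.22, 2.22, 2.57, 3.14, 3.14, 3.14].

INTERFACE

Orientations are given as [roll, pitch, yaw] about the fixed x, y, z axes, in that order (R = Rz(yaw) Ry(pitch) Rx(roll)).
In Python, from cell import monitor, imaging, job, find_in, trace gives the robot as it stands. The module is installed in compiled form; this text tells all that it offers.
- The arm moves only by the tool arm_command, never from a script. Its argument "steps" is a list of rows, each a list of 5 numbers: the opening, from 0 (shut) to 1 (fully open), then the shift along the tool's x, y, z in mm, then the turn about the tool's z in degrees. In form: [[gripper, dx, dy, dz, turn], ...]. A call has 1 to 20 rows; each row is the pose to reach, as a shift and turn from the pose commanded when the call began, along the tool's axes at that moment; what a row does not reach only later rows make up. A row lasts 1/8 s, in which the tool goes at most 62.5 mm and 10.7 degrees, less where a joint would pass 70% of its speed; a pose out of reach is approached as far as the arm can. A call with a gripper value outside its range is refused whole. The fingers move at their own pace and stop on an object; "force" is the grip in N (left out, the last holds). Time passes only in rows, so rows that repeat a pose let the fingers close. It gives the time, the measured TCP pose, the force, the opening and the grip force at its end, in the units of the state.
- monitor.read_state(): the state, without advancing time (a new reading comes with each control period).
- imaging.camera(name): name is "scene" or "top" or "wrist"; returns a dict with "img" (384x512x3 uint8, red, green, blue), "mtx" (3x3 intrinsics, pixels), "D" ([k1, k2, p1, p2, k3] as OpenCV has them; the pictures are not rectified), "view" (4x4, takes a point from world to camera coordinates). Camera axes: x right, y down, z forward; pixel columns grow to the right and rows downward; lengths in mm; the calibration is good to about 2 mm. A picture is of the moment at which its call begins. There is no depth.
- job.sign_off(): hands the job in; it is judged then, once.
Trained networks look in a picture, given as the dict that the camera call returned (one of the last four; its "shot" number tells which), for a name from the list of things; names that differ only in an ending like _2 or _b are one class to them, and where a whole thing is asked for, a point or a joint stands for the part that bears it (a point fixed in the world has none). Each returns a list of dicts, best first, with "p" (0 to 1); they miss things now and then, are a little off and sometimes report something else, mostly with a low value. They report only what shows in the picture. A call takes as long as a camera call. They do not tell look-alikes from the thing itself.
- find_in(picture, target): "rect" ([centre column, centre row, width, height] in pixels, round what is visible of it).
- trace(picture, target): "region" (384x512 bool, what is visible of it) and "rect" ([centre column, centre row, width, height] in pixels, round what is visible of it).
The state is a dict: "clock": time; "joints": joint angles; "qd": joint speeds; "effort": joint torques, N m; "eef_pos": TCP position; "eef_rot": TCP orientation; "wrist_force": force on the tool from outside, world axes, zero at the start; "moment": the same for the moment, N m; "finger_gap": finger opening in mm; "finger_force": force on a finger pad.
Only numpy, scipy, OpenCV 4.12 (cv2) and the standard library are available. Lean on these libraries where they do the work, as an engineer would, in place of code of your own. Each camera call takes 0.05 s, during which the arm holds its last target. There are 200 camera calls.

TASK

Take the lid off the ultrasonic cleaner and lay it flat on the middle of the green drying mat, handle up. Then pick up the wire basket by its handle, with its three instruments in it, carry it level over what stands between to the cleaner and stop with it centred and lined up with the open tank, its underside about two centimetres above the rim and touching nothing, so that it could go straight down. Finish there, still holding the basket steady, since I want to check the load before it goes in; do not disturb the bottle, the beaker or the brush.

Things in the scene. Friction and masses are not known exactly. Their poses are not given: they have to be found in the camera images.
- cleaner: fixed ultrasonic cleaner, cream housing 244 (its x) x 144 (its y) x 165 mm high, control panel on its narrow +x end; origin: centre of its underside. Tank open upwards, 208 x 108 mm, 65 mm deep, central; flat 18 mm walls. Cleaner, basket and mat stand left, middle and right before the robot in any order, long sides within 0.35 rad of the robot's x
- tank_mouth (a point): centre of the tank's mouth, at the height of the rim (165 mm above the counter); axes as the cleaner's, x along the tank's long side, z up
- lid: loose stainless lid, about 0.25 kg, at first closing the tank, long side along the cleaner's: plate 228 (its x) x 128 (its y) x 4 mm; under it a locating lip 192 x 92 x 5 mm reaches into the tank (lift 10 mm before moving aside). Origin: centre of the lip's underside, z up. Height with handle 45 mm
- lid_grip (a point): grip point in the middle of the lid's black bar handle, 34 mm above the lid's origin, 25 mm above the plate; the bar is 70 mm long (lid's x), 18 mm thick (lid's y) and its top lies 11 mm above this point
- basket: loose wire-mesh basket, about 0.22 kg plus three instruments of 22 g, 176 (its x) x 72 (its y) x 34 mm high, open top, with a fixed arched handle in its long middle plane that rises to 110 mm; origin at the centre of its underside, z up. It has some 16 mm of room all round in the tank
- basket_grip (a point): middle of the blue moulded grip on top of the basket's handle, 100 mm above the basket's origin; the grip is 80 mm long (basket's x), 14 mm thick (basket's y) and 20 mm high
- mirror: mouth mirror (round head): steel dental hand instrument, 150 mm long, 8 mm thick handle, lying along the basket on its floor; origin mid-length on its underside, x along it
- scaler: scaler: steel dental hand instrument, 150 mm long, 8 mm thick handle, lying along the basket on its floor; origin mid-length on its underside, x along it
- probe: probe: steel dental hand instrument, 150 mm long, 8 mm thick handle, lying along the basket on its floor; origin mid-length on its underside, x along it
- mat: green ribbed silicone drying mat, fixed to the counter, 270 (its x) x 160 (its y) x 4 mm; origin at the centre of its underside
- dosing_bottle: bystander: upright blue dosing bottle with a white cap, 50 mm across, 125 mm high, standing between two of the three places; origin at the centre of its foot, z up
- beaker: bystander: upright glass beaker, 52 mm across, 80 mm high, standing between two of the three places; origin at the centre of its foot, z up
- brush: bystander: blue-handled instrument brush with white bristles, 170 x 15 x 19 mm, lying across, beyond the other things as seen from the robot; origin near its middle, x along it
Mind the look-alikes: they are no part of the job. Leave any orange look-alike of the mirror alone.

How it is judged:
By the outcome, as a careful person would: the job done as asked, in the order asked, and still so for the second after the job is handed in, while the arm keeps its last pose, push and grip.
It also fails if it takes over 67 s, if anything falls off the work surface, if the arm or the gripper's body presses on something with over 40 N, if the wrist force passes 120 N, or if a joint passes its speed limit or range.

## Working session

There is one attempt and no reset: what is moved stays moved. The work goes in short steps, Python scripts to look and compute and a tool call to move; the robot and the scene stay as the last step left them, time stands still between calls to the robot, and variables do not carry over. Pictures are saved under pics/ and viewed, at most 10 in all, crops included, and the job is handed in when it is done.

Besides the shell and the picture viewer there is one more tool, called after "Emit:" as name(argument=value, ...), one argument or row to a line, values as JSON. arm_command: Moves the arm, as the interface text tells. Its arguments: {"type":"object","properties":{"steps":{"type":"array","items":{"type":"array","items":{"type":"number"}}},"force":{"type":"number"}},"required":["steps"]}

```bash
mkdir -p pics
python3 - <<'E'
from cell import monitor, imaging, find_in, trace
import cv2, numpy as np
s=monitor.read_state(); print({k:np.round(v,3) for k,v in s.items()})
for n in ("top","scene"):
    c=imaging.camera(n); cv2.imwrite(f"pics/{n}.png",cv2.cvtColor(c["img"],cv2.COLOR_RGB2BGR))
    print(n,c["mtx"].round(1).tolist(),c["D"],np.round(c["view"],3).tolist())
    for t in ("cleaner","lid","lid_grip","basket","basket_grip","mat","dosing_bottle","beaker","brush","mirror"):
        r=find_in(c,t); print(t,[(np.round(d["rect"]).tolist(),round(d["p"],2)) for d in r[:3]])
a=[cv2.imread(f"pics/{n}.png") for n in("top","scene")]
E
```

```text
{'clock': np.float64(0.0), 'joints': array([ 1.082,  0.3  ,  1.522, -0.   ,  1.321, -0.067]), 'qd': array([ 0.001,  0.002, -0.001,  0.   ,  0.003, -0.001]), 'effort': array([ 1.0000e-03, -5.3181e+01, -3.5274e+01,  7.1000e-02,  2.4000e-02,
       -0.0000e+00]), 'eef_pos': array([225.058, 501.566, 223.865]), 'eef_rot': array([-3.14, -0.  ,  2.72]), 'wrist_force': array([-0.563,  0.099, -0.269]), 'moment': array([ 0.015,  0.026, -0.013]), 'finger_force': np.float64(0.0), 'finger_gap': np.float64(93.699)}
top [[397.4, 0.0, 254.4], [0.0, 397.4, 191.2], [0.0, 0.0, 1.0]] [-0.14294238  0.          0.          0.          0.        ] [[-0.006, -1.0, -0.004, 77.934], [-0.988, 0.007, -0.152, 607.676], [0.152, 0.003, -0.988, 1287.421], [0.0, 0.0, 0.0, 1.0]]
cleaner [([377.0, 225.0, 58.0, 79.0], 0.82), ([259.0, 150.0, 9.0, 45.0], 0.24)]
lid [([386.0, 226.0, 42.0, 77.0], 0.56)]
lid_grip [([386.0, 223.0, 44.0, 76.0], 0.82)]
basket [([179.0, 229.0, 35.0, 54.0], 0.97), ([384.0, 223.0, 47.0, 78.0], 0.38)]
basket_grip [([179.0, 229.0, 33.0, 49.0], 0.78)]
mat [([272.0, 224.0, 51.0, 80.0], 0.73)]
dosing_
[... 239 characters left out ...]
[0.04768891 0.         0.         0.         0.        ] [[-0.611, 0.792, -0.003, 319.34], [0.608, 0.466, -0.643, -304.958], [-0.507, -0.395, -0.766, 1501.599], [0.0, 0.0, 0.0, 1.0]]
cleaner [([179.0, 137.0, 97.0, 78.0], 0.56)]
lid [([176.0, 108.0, 81.0, 51.0], 0.87)]
lid_grip [([176.0, 108.0, 84.0, 56.0], 0.66)]
basket [([361.0, 242.0, 66.0, 57.0], 0.64)]
basket_grip [([362.0, 240.0, 60.0, 58.0], 0.59)]
mat [([264.0, 198.0, 95.0, 79.0], 0.96)]
dosing_bottle [([199.0, 173.0, 19.0, 37.0], 0.75), ([361.0, 238.0, 27.0, 22.0], 0.2)]
beaker [([309.0, 206.0, 19.0, 27.0], 0.57)]
brush [([213.0, 262.0, 50.0, 40.0], 0.6)]
mirror [([389.0, 319.0, 22.0, 56.0], 0.61), ([352.0, 251.0, 30.0, 20.0], 0.56)]
```

View pics/top.png

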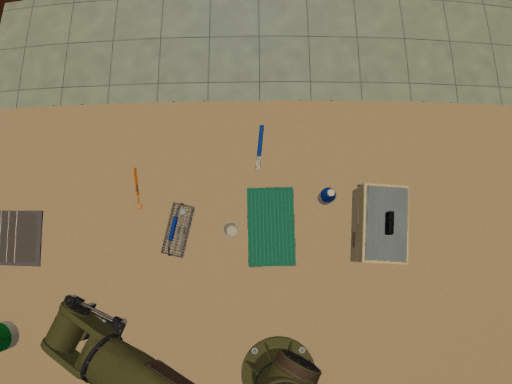

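View pics/scene.png

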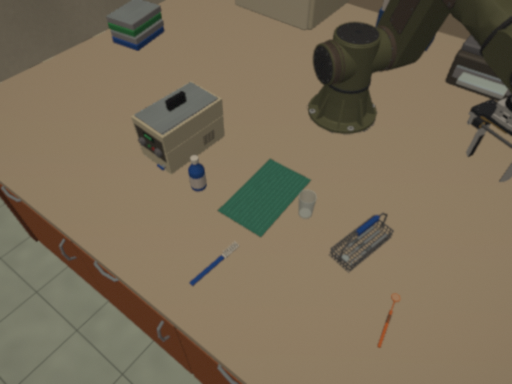

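The top view shows the cleaner on the right with its lid (handle at 390,223) and panel end toward +x. The mat is in the middle (272,226), and the basket with the blue grip is on the left (178,229). The orange look-alike mirror at (137,190) lies on the counter outside the basket, so I'll leave it alone. The real mirror is one of the three instruments in the basket.

```bash
cat > h.py <<'E'
from cell import monitor, imaging, find_in, trace
import cv2, numpy as np
def toworld(c,px,z):
    """pixels -> world points on the plane at height z"""
    u=cv2.undistortPoints(np.float64(px).reshape(-1,1,2),c["mtx"],np.float64(c["D"]))[:,0]
    R,t=c["view"][:3,:3],c["view"][:3,3]; o=-R.T@t
    d=np.c_[u,np.ones(len(u))]@R
    return (o+d*((z-o[2])/d[:,2])[:,None])[:,:2]
def rect(c,mask,z):
    """min-area rectangle of a mask's contour on plane z: centre, (long,short), yaw of the long side"""
    k=max(cv2.findContours(np.uint8(mask),cv2.RETR_EXTERNAL,cv2.CHAIN_APPROX_NONE)[0],key=cv2.contourArea)
    w=toworld(c,k.reshape(-1,2),z).astype(np.float32)
    ctr,s,_=r=cv2.minAreaRect(w); b=cv2.boxPoints(r); e=max((b[1]-b[0],b[2]-b[1]),key=np.linalg.norm)
    a=np.arctan2(e[1],e[0]); a=(a+np.pi/2)%np.pi-np.pi/2
    return np.round(ctr,1),np.round(sorted(s)[::-1],1),round(float(a),3)
def delta(p,yaw,z):
    """shift in tool axes + turn (deg) from the current (downward) pose to p,z,yaw (mod pi)"""
    s=monitor.read_state(); e=s["eef_pos"]; y=s["eef_rot"][2]
    d=np.array([p[0]-e[0],p[1]-e[1]]); 
    dt=(yaw-y+np.pi/2)%np.pi-np.pi/2
    return np.round([d@[np.cos(y),np.sin(y)],d@[np.sin(y),-np.cos(y)],e[2]-z,-np.degrees(dt)],1)
def blob(c,f):
    m=np.uint8(f(*[c["img"][...,i].astype(int) for i in range(3)]))
    n,l,s,ct=cv2.connectedComponentsWithStats(m)
    i=1+np.argmax(s[1:,4]); return l==i
def save(c,n): cv2.imwrite(f"pics/{n}.png",cv2.cvtColor(c["img"],cv2.COLOR_RGB2BGR))
E
python3 - <<'E'
from h import *
c=imaging.camera("top")
for t,z in (("lid",169),("lid_grip",199),("basket",34),("basket_grip",110),("mat",4),("dosing_bottle",125),("beaker",80),("brush",10)):
    r=trace(c,t)
    for d in r[:2]: print(t,round(d["p"],2),d["region"].sum(),*rect(c,d["region"],z))
m=blob(c,lambda r,g,b:(r+g+b<90))
lid=c["img"][200:250,375:405]; print(lid[22:26,14:18].tolist())
b=np.zeros((384,512),bool); sl=np.s_[205:245,378:402]; b[sl]=c["img"][sl].sum(2)<150
print("bar",b.sum(),rect(c,b,199))
b[:]=0; sl=np.s_[205:250,160:195]; q=c["img"][sl].astype(int); b[sl]=(q[...,2]>q[...,0]+50); print("grip",b.sum(),rect(c,b,110))
g=c["img"].astype(int); b=(g[...,1]>g[...,0]+50); b[:, :200]=0; print("mat",b.sum(),rect(c,b,4))
print(monitor.read_state()["clock"])
E
```

```text
lid 0.81 3019 [ 489.3 -329.3] [231.3 129.5] -0.072
lid_grip 0.57 2994 [ 485.9 -319.2] [222.7 126.3] -0.073
basket 0.94 345 [467.5 355.8] [142.6  30.6] -0.105
basket_grip 0.58 846 [478.1 319.7] [170.1  77. ] -0.193
mat 0.91 3688 [495.7  19.3] [271.6 164.7] 0.025
dosing_bottle 0.65 228 [ 579.4 -152.7] [51.7 51.2] 1.562
dosing_bottle 0.37 74 [451.8 302.3] [86.  10.3] -0.196
beaker 0.47 191 [480.2 153.6] [45.4 45.2] 1.566
brush 0.49 189 [768.6  56.1] [168.6  14.6] -0.1
[[[26, 23, 28], [26, 27, 31], [23, 20, 24], [26, 22, 21]], [[24, 26, 23], [34, 26, 28], [22, 24, 21], [29, 25, 26]], [[30, 28, 25], [30, 25, 26], [33, 25, 30], [23, 19, 18]], [[26, 24, 24], [27, 26, 26], [14, 10, 14], [28, 21, 25]]]
bar 184 (array([ 486.4, -327.2]), array([66.6, 24.7]), -0.053)
grip 88 (array([482.1, 334.4]), array([72.9, 11.8]), -0.229)
mat 3510 (array([494.3,  20.2]), array([265.3, 155.8]), 0.017)
1.55
```

Emit:
arm_command(
  steps=[
    [1,0,0,-60,0],
    [1,-30,-40,-116,0],
    [1,-580,-650,-116,-20],
    [1,-580,-650,-116,-20],
    [1,-580,-650,-116,-20],
    [1,-580,-650,-116,-20],
    [1,-580,-650,-116,-20],
    [1,-580,-650,-116,-20],
    [1,-580,-650,-116,-20],
    [1,-580,-650,-116,-20],
    [1,-580,-650,-116,-20],
    [1,-580,-650,-116,-20],
    [1,-580,-650,-116,-20],
    [1,-580,-650,-116,-20],
    [1,-580,-650,-116,-20],
    [1,-580,-650,-116,-20],
    [1,-580,-650,-116,-20],
    [1,-580,-650,-116,-20],
  ],
)

```text
clock: 3.8
eef_pos: [488.1, -327.9, 340.7]
eef_rot: [3.142, 0.0, 3.069]
wrist_force: [0.5, 0.6, -0.1]
finger_gap: 93.8
finger_force: 0.0
```

Run:
```python
from h import *
s=monitor.read_state(); print(s["clock"],s["eef_pos"],s["eef_rot"],s["joints"])
c=imaging.camera("wrist"); save(c,"w1")
for d in trace(c,"lid")[:2]: print(d["p"],rect(c,d["region"],169))
b=c["img"].sum(2)<150; n,l,st,ct=cv2.connectedComponentsWithStats(np.uint8(b))
for i in range(1,n):
    if st[i,4]>300: print(st[i],rect(c,l==i,199))
```

```text
3.8 [ 488.1401318  -327.85648217  340.67405106] [3.14157897e+00 2.06316162e-04 3.06939825e+00] [-6.53776923e-01  3.32512201e-01  1.21362902e+00  1.24809805e-04
  1.59528656e+00 -2.15237578e+00]
0.82 (array([ 486.4, -330.7]), array([226.9, 128. ]), -0.085)
[ 245  151   17   67 1064] (array([ 485.9, -330.4]), array([71.3, 16.5]), -0.082)
[    0   220   512   164 30066] (array([ 633.4, -338.4]), array([637.9, 217.3]), 1.497)
```

View pics/w1.png

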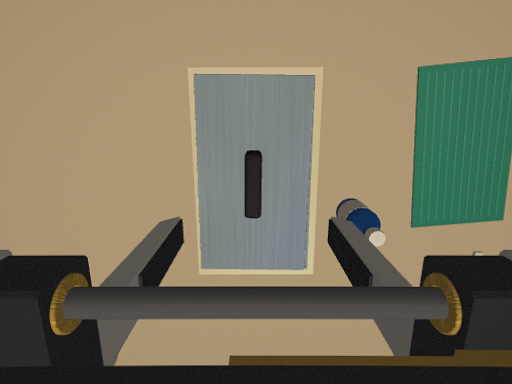

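The view shows the lid bar at (253,184) between the fingers and the bottle at about (360,220), well below. I'll descend and grip.

Emit:
arm_command(
  steps=[
    [1,2,-3,50,0.6],
    [1,2,-3,100,0.6],
    [1,2,-3,130,0.6],
    [1,2,-3,146,0.6],
    [1,2,-3,146,0.6],
    [0.1,2,-3,146,0.6],
    [0.1,2,-3,146,0.6],
    [0.1,2,-3,146,0.6],
    [0.1,2,-3,146,0.6],
    [0.1,2,-3,146,0.6],
    [0.1,2,-3,146,0.6],
  ],
  force=35,
)

```text
clock: 5.28
eef_pos: [486.0, -331.6, 194.4]
eef_rot: [3.142, -0.0, 3.058]
wrist_force: [-0.1, -0.6, 0.4]
finger_gap: 37.4
finger_force: 0.0
```

Emit:
arm_command(
  steps=[
    [0,0,0,0,0],
    [0,0,0,0,0],
    [0,0,0,0,0],
    [0,0,0,0,0],
    [0,0,0,0,0],
    [0,0,0,-5,0],
    [0,0,0,-12,0],
    [0,0,0,-25,0],
    [0,0,0,-50,0],
    [0,0,0,-80,0],
    [0,0,0,-80,0],
  ],
)

```text
clock: 6.65
eef_pos: [486.5, -332.0, 277.1]
eef_rot: [-3.139, 0.004, 3.058]
wrist_force: [-0.0, 0.4, -2.5]
finger_gap: 17.7
finger_force: 35.0
```

Run:
```python
from h import *
s=monitor.read_state(); print(s["wrist_force"],s["moment"],s["finger_gap"])
print(delta((495,20),0.02,275))
c=imaging.camera("wrist"); save(c,"w2")
```

```text
[-0.04664324  0.38942858 -2.49377254] [-0.01414506 -0.0137368  -0.01796831] 17.715032541145824
[ 20.8 351.5   2.1  -5.9]
```

View pics/w2.png

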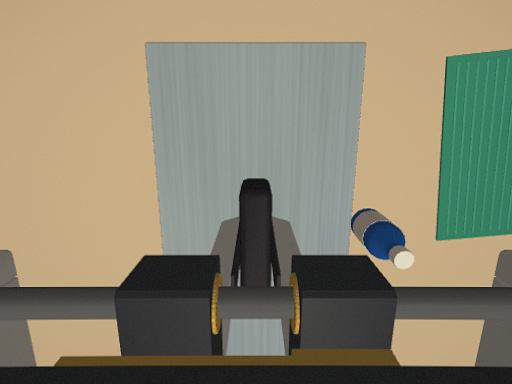

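Lid is held and clear of the cleaner. Next I'll move it over the mat.

Emit:
arm_command(
  steps=[
    [0,2,40,0,-2],
    [0,8,90,0,-4],
    [0,12,150,0,-6],
    [0,16,210,0,-6],
    [0,20,270,0,-6],
    [0,20,310,0,-6],
    [0,20,340,0,-6],
    [0,20,351,0,-6],
    [0,20,351,0,-6],
    [0,20,351,0,-6],
  ],
)

```text
clock: 7.95
eef_pos: [495.2, 19.0, 274.1]
eef_rot: [-3.141, -0.001, -3.121]
wrist_force: [0.6, -0.3, -2.5]
finger_gap: 17.6
finger_force: 35.0
```

Run:
```python
from h import *
s=monitor.read_state(); print(s["eef_pos"],s["eef_rot"])
c=imaging.camera("wrist"); save(c,"w3")
for d in trace(c,"mat")[:2]: print(d["p"],d["rect"],rect(c,d["region"],4))
for d in trace(c,"lid")[:2]: print(d["p"],d["rect"],rect(c,d["region"],252))
for d in trace(c,"beaker")[:2]: print(d["p"],d["rect"],rect(c,d["region"],80))
c=imaging.camera("scene"); save(c,"s3")
for d in trace(c,"mat")[:2]: print(d["p"],d["rect"],rect(c,d["region"],4))
```

```text
[495.17712607  19.01131886 274.09805765] [-3.14143206e+00 -5.67031807e-04 -3.12096087e+00]
0.9 [256.5, 200.3, 221.6, 315.1] (array([460. ,  18.1]), array([153.5, 126.1]), 0.022)
0.78 [370.3, 164.0, 36.4, 39.8] (array([478. , 159.4]), array([51.4, 38.3]), 0.022)
0.3 [471.1, 162.6, 81.7, 144.7] (array([482. , 276.5]), array([173.6, 100.3]), 0.228)
0.97 [263.1, 200.5, 94.9, 76.0] (array([492.6,  18.5]), array([271.9, 161.7]), 0.012)
```

View pics/w3.png

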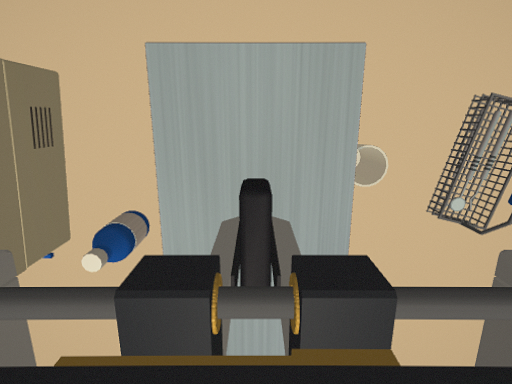

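Lid is centred above the mat and hides it, with the bottle on the left and the beaker on the right both clear. Lowering it.

Emit:
arm_command(
  steps=[
    [0,2,0,40,0],
    [0,2,0,90,0],
    [0,2,0,140,0],
    [0,2,0,185,0],
    [0,2,0,215,0],
    [0,2,0,228,0],
    [0,2,0,233,0],
    [0,2,0,236,0],
    [0,2,0,236,0],
    [0,2,0,236,0],
  ],
)

```text
clock: 9.5
eef_pos: [493.6, 19.9, 39.0]
eef_rot: [-3.142, 0.001, -3.12]
wrist_force: [0.1, 0.0, -2.5]
finger_gap: 17.7
finger_force: 35.0
```

Emit:
arm_command(
  steps=[
    [0,0,0,0.7,0],
    [0,0,0,1.2,0],
    [0,0,0,1.2,0],
  ],
)

```text
clock: 9.88
eef_pos: [493.6, 19.8, 38.4]
eef_rot: [-3.142, 0.001, -3.12]
wrist_force: [-5.9, 0.6, 12.4]
finger_gap: 17.7
finger_force: 35.0
```

Emit:
arm_command(
  steps=[
    [0.6,0,0,0,0],
    [0.6,0,0,0,0],
    [0.6,0,0,0,0],
    [0.6,0,0,0,0],
    [1,0,0,-5,0],
    [1,0,0,-30,0],
    [1,0,0,-80,0],
    [1,0,0,-140,0],
    [1,0,0,-200,0],
    [1,0,0,-250,0],
    [1,0,0,-250,0],
  ],
)

```text
clock: 11.25
eef_pos: [494.1, 19.9, 291.1]
eef_rot: [-3.141, 0.007, -3.12]
wrist_force: [-0.8, 0.6, -1.3]
finger_gap: 94.0
finger_force: 0.0
```

Run:
```python
from h import *
c=imaging.camera("wrist")
for t,z in (("mat",4),("lid",13)):
  for d in trace(c,t)[:1]: print(t,d["p"],d["rect"],rect(c,d["region"],z))
g=c["img"].astype(int); print(rect(c,(g[...,1]>g[...,0]+50),4))
print(delta((480,333),-0.2,290), delta((480,333),-0.2,200))
```

```text
mat 0.8 [255.2, 156.2, 112.8, 183.7] (array([493.3,  20.3]), array([272.5, 163.3]), 0.015)
lid 0.92 [255.9, 160.6, 90.4, 151.8] (array([494.4,  19.9]), array([226.6, 129.1]), 0.029)
(array([492.6,  19.6]), array([266.6, 158.5]), 0.018)
[  6.1 313.3  -3.9  12.7] [  6.1 313.3  86.1  12.7]
```

Lid lies centred on the mat to about 1 mm. On to the basket.

Emit:
arm_command(
  steps=[
    [1,0,50,0,5],
    [1,2,110,0,10],
    [1,4,170,0,12.7],
    [1,6,230,0,12.7],
    [1,6,280,0,12.7],
    [1,6,313,0,12.7],
    [1,6,313,0,12.7],
    [1,6,313,0,12.7],
  ],
)

```text
clock: 12.4
eef_pos: [480.4, 331.9, 286.2]
eef_rot: [-3.14, -0.001, 2.941]
wrist_force: [-0.1, -0.4, 0.3]
finger_gap: 94.1
finger_force: 0.0
```

Run:
```python
from h import *
c=imaging.camera("wrist"); save(c,"w4")
g=c["img"].astype(int); b=(g[...,2]>g[...,0]+50)
n,l,st,ct=cv2.connectedComponentsWithStats(np.uint8(b))
for i in range(1,n):
    if st[i,4]>200: r=rect(c,l==i,110); print(st[i],r,delta(r[0],r[2],100))
for d in trace(c,"basket")[:1]: print(d["p"],d["rect"],rect(c,d["region"],34))
```

```text
[254 146  12  66 701] (array([480.4, 336.5]), array([77.3, 12.7]), -0.203) [1.200e+00 4.700e+00 1.866e+02 1.000e-01]
[131 339  13  27 204] (array([682.7, 125. ]), array([42.2, 11.2]), -0.106) [-239.3 -162.2  186.6   -5.4]
0.75 [260.7, 170.5, 53.4, 135.8] (array([486.2, 329.5]), array([191.4,  64. ]), -0.208)
```

View pics/w4.png

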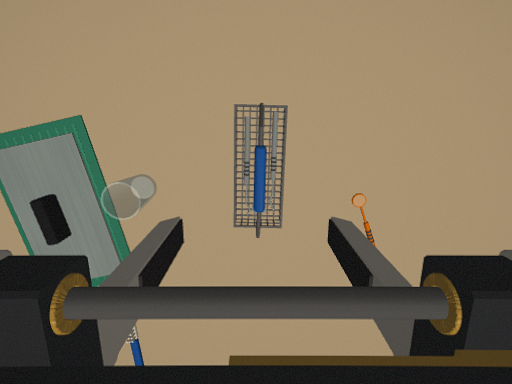

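Close view shows the basket's blue grip at (260,180), with steel instruments in it. The orange mirror at (360,200) and the beaker are outside the finger path. Descend and grip.

Emit:
arm_command(
  steps=[
    [1,1,5,50,0],
    [1,1,5,100,0],
    [1,1,5,150,0],
    [1,1,5,175,0],
    [1,1,5,186,0],
    [0,1,5,186,0],
    [0,1,5,186,0],
    [0,1,5,186,0],
    [0,1,5,186,0],
    [0,1,5,186,0],
    [0,1,5,186,0],
    [0,1,5,186,0],
    [0,1,5,186,0],
    [0,1,5,186,0],
    [0,1,5,186,0],
    [0,1,5,186,0],
  ],
  force=50,
)

```text
clock: 14.5
eef_pos: [480.4, 337.7, 101.1]
eef_rot: [-3.141, -0.0, 2.941]
wrist_force: [-0.1, -0.8, -1.6]
finger_gap: 13.4
finger_force: 49.9
```

Emit:
arm_command(
  steps=[
    [0,0,0,-3,0],
    [0,0,0,-10,0],
    [0,0,0,-25,0],
    [0,0,0,-45,0],
    [0,0,0,-70,0],
    [0,0,0,-100,0],
    [0,0,0,-130,0],
    [0,0,0,-160,0],
    [0,0,0,-185,0],
    [0,0,0,-203,0],
    [0,0,0,-210,0],
    [0,0,0,-210,0],
    [0,0,0,-210,0],
  ],
)

```text
clock: 16.12
eef_pos: [480.4, 337.6, 310.5]
eef_rot: [-3.141, -0.001, 2.941]
wrist_force: [-0.2, -0.4, -3.5]
finger_gap: 13.9
finger_force: 49.9
```

Run:
```python
from h import *
s=monitor.read_state(); print(s["moment"])
c=imaging.camera("top"); save(c,"t5")
for t,z in (("cleaner",165),("tank_mouth",165)):
  for d in trace(c,t)[:2]: print(t,d["p"],d["rect"],rect(c,d["region"],z))
g=c["img"].astype(int); b=(g.min(2)>190); b[:,:340]=0; b[:170]=0; b[275:]=0; print(b.sum(), b.sum() and rect(c,b,165))
print(g[215:235:6,350:415:5].min(2))
print(delta((486.2,-330.5),-0.083,310))
cv2.imwrite("pics/two.png",np.hstack([cv2.resize(cv2.cvtColor(c["img"][170:280,330:430],cv2.COLOR_RGB2BGR),(400,440)),cv2.resize(cv2.cvtColor(imaging.camera("scene")["img"][120:320,270:470],cv2.COLOR_RGB2BGR),(400,440))]))
```

```text
[-0.0114213  0.0536577  0.0003718]
cleaner 0.74 [377.4, 226.7, 57.4, 77.6] (array([ 489.6, -310.2]), array([247.2, 184.7]), -0.046)
cleaner 0.29 [326.5, 197.4, 19.3, 15.2] (array([ 573.8, -147. ]), array([46.7, 43.3]), 1.562)
tank_mouth 0.56 [380.8, 222.9, 60.4, 86.5] (array([ 490.9, -311.2]), array([248.5, 184.2]), -0.057)
0 0
[[113  71  72 132 122 122 120 122 120 112  68 117 113]
 [113  67  69 131 120 121 124 125 122 111  65 119 113]
 [113  72  71 130 123 121 125 124 122 110  65 122 115]
 [112  62  70 130 124 123 124 124 123 110  65 120 111]]
[-138.5 -653.7    0.7   -6.7]
```

View pics/two.png

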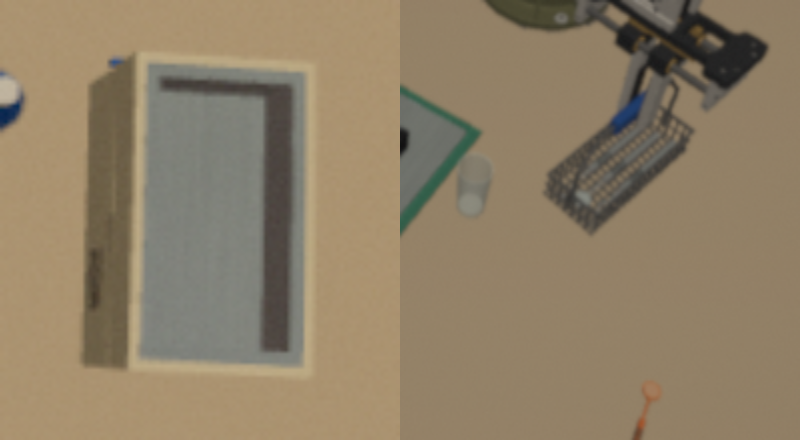

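Tank is open and empty (left crop). The basket hangs level with its instruments in it (right crop). I'll carry it to a stop beside the cleaner, so the wrist camera can measure the tank.

Emit:
arm_command(
  steps=[
    [0,-1,-5,0,0],
    [0,-4,-20,0,-0.3],
    [0,-9,-44,0,-0.6],
    [0,-17,-78,0,-1],
    [0,-25,-117,0,-1.6],
    [0,-34,-159,0,-2.2],
    [0,-44,-203,0,-2.9],
    [0,-53,-247,0,-3.5],
    [0,-62,-289,0,-4.1],
    [0,-71,-329,0,-4.7],
    [0,-78,-363,0,-5.1],
    [0,-85,-392,0,-5.5],
    [0,-90,-417,0,-5.9],
    [0,-94,-436,0,-6.2],
    [0,-97,-451,0,-6.4],
    [0,-100,-463,0,-6.5],
    [0,-101,-470,0,-6.6],
    [0,-103,-476,0,-6.7],
    [0,-103,-477,0,-6.7],
    [0,-103,-477,0,-6.7],
  ],
)

```text
clock: 18.82
eef_pos: [486.7, -150.0, 311.2]
eef_rot: [3.142, -0.0, 3.059]
wrist_force: [0.2, 0.2, -2.8]
finger_gap: 13.7
finger_force: 49.9
```

Run:
```python
from h import *
c=imaging.camera("wrist"); save(c,"w6")
np.savez("w6.npz",**{k:c[k] for k in("img","mtx","D","view")})
t=imaging.camera("top")
p=np.array([[137,53],[314,63],[310,377],[131,369]])/4+[330,170]-.4
w=toworld(t,p,165); print("top",w.mean(0),w.round(1).tolist())
s=monitor.read_state(); print(s["eef_pos"],s["eef_rot"])
```

```text
top [ 488.57738591 -328.38446708] [[613.9, -265.4], [605.3, -407.2], [362.8, -390.4], [372.2, -250.6]]
[ 486.67885004 -149.91691201  311.29607438] [3.14154880e+00 9.88893654e-05 3.05875763e+00]
```

View pics/w6.png

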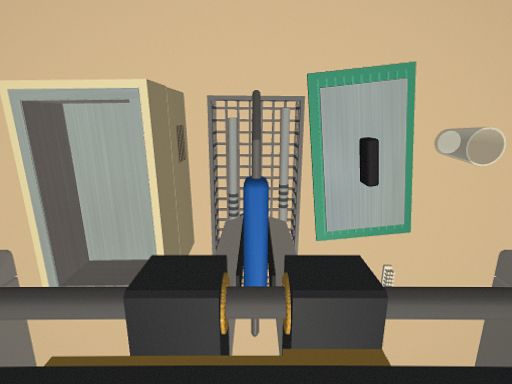

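Run:
```python
from h import *
c=dict(np.load("w6.npz")); g=c["img"].astype(int); 
print(g[150,0:30].tolist()); print(g[150,135:175:2].tolist()); print(g[72:96,80].tolist())
```

```text
[[208, 181, 139], [208, 180, 139], [208, 181, 140], [209, 180, 139], [207, 180, 140], [207, 179, 139], [208, 180, 138], [208, 180, 137], [206, 179, 135], [207, 179, 137], [206, 179, 137], [206, 178, 136], [212, 186, 142], [225, 211, 160], [225, 212, 160], [225, 211, 159], [225, 211, 161], [225, 211, 160], [226, 212, 160], [229, 213, 162], [194, 187, 157], [145, 156, 149], [151, 160, 152], [151, 158, 150], [151, 159, 150], [151, 160, 150], [148, 157, 150], [150, 159, 149], [154, 162, 154], [152, 161, 151]]
[[149, 160, 152], [154, 164, 156], [154, 164, 155], [152, 162, 154], [153, 163, 155], [178, 174, 149], [230, 218, 166], [229, 216, 166], [230, 216, 166], [208, 188, 145], [125, 115, 89], [127, 118, 90], [127, 118, 90], [129, 119, 91], [128, 118, 90], [126, 116, 90], [129, 118, 91], [126, 115, 88], [131, 121, 94], [130, 120, 92]]
[[209, 181, 139], [208, 180, 137], [209, 181, 138], [209, 181, 139], [209, 180, 139], [209, 182, 139], [206, 179, 136], [216, 194, 148], [224, 211, 160], [227, 213, 163], [227, 214, 164], [226, 214, 162], [226, 213, 163], [226, 214, 163], [228, 215, 164], [225, 212, 164], [193, 184, 154], [143, 154, 149], [147, 158, 151], [148, 158, 151], [150, 159, 151], [152, 162, 154], [148, 158, 150], [148, 157, 149]]
```

Run:
```python
from h import *
c=dict(np.load("w6.npz")); g=c["img"].astype(int)
m=(g[...,1]>200)&(g[...,0]>215); m[:, 200:]=0; m[:70]=0; m[240:]=0
rows=range(100,240)
L=[];Rr=[]
for r in rows:
    x=np.flatnonzero(m[r]); L.append((x[0]-.5,r)); Rr.append((x[-1]+.5,r))
T=[(k,np.flatnonzero(m[:,k])[0]-.5) for k in range(20,135)]
def fit(p):
    w=toworld(c,p,165).astype(np.float32); v=cv2.fitLine(w,cv2.DIST_HUBER,0,.01,.01).ravel(); return v[:2],v[2:]
ln=[fit(p) for p in (L,Rr,T)]
for v,q in ln: print(v,q, np.degrees(np.arctan2(v[1],v[0])))
v=[a*np.sign(a[0]) for a,_ in ln[:2]]; v=v[0]+v[1]; v/=np.linalg.norm(v); n=np.array([-v[1],v[0]])
oL,oR=n@ln[0][1],n@ln[1][1]; e=v@ln[2][1]
yaw=np.arctan2(v[1],v[0]); ctr=v*(e+122)+n*(oL+oR)/2
print("width",oR-oL,"yaw",yaw,"ctr",ctr,delta(ctr,yaw,286.5))
```

```text
[ 0.997449  -0.0713826] [ 471.23334 -398.6325 ] -4.093403
[ 0.99767995 -0.06807919] [ 461.6385 -254.3623] -3.9036694
[0.07858744 0.99690723] [ 364.6461 -333.3473] 85.49262
width 143.24997 yaw -0.06978762 ctr [ 487.32056 -327.95728] [ -15.4 -177.4   24.8   -0.7]
```

Tank centre is (487.5, −328) with yaw −0.07, and the wrist and top views agree within 1.5 mm. Completing the carry.

Emit:
arm_command(
  steps=[
    [0,-1,-5,0,0],
    [0,-2,-18,0,-0.1],
    [0,-4,-36,0,-0.2],
    [0,-6,-60,0,-0.3],
    [0,-8,-86,0,-0.4],
    [0,-10,-110,0,-0.5],
    [0,-12,-131,0,-0.6],
    [0,-13,-148,0,-0.7],
    [0,-14,-162,0,-0.7],
    [0,-15,-172,0,-0.7],
    [0,-15.5,-177,0,-0.7],
    [0,-15.5,-178,2,-0.7],
    [0,-15.5,-178,8,-0.7],
    [0,-15.5,-178,16,-0.7],
    [0,-15.5,-178,22,-0.7],
    [0,-15.5,-178,25,-0.7],
    [0,-15.5,-178,25,-0.7],
    [0,-15.5,-178,25,-0.7],
    [0,-15.5,-178,25,-0.7],
  ],
)

```text
clock: 21.3
eef_pos: [487.3, -328.9, 286.5]
eef_rot: [-3.141, 0.0, 3.071]
wrist_force: [-0.0, 1.4, -2.8]
finger_gap: 13.7
finger_force: 49.9
```

Run:
```python
from h import *
s=monitor.read_state(); print(s["eef_pos"],s["eef_rot"],s["wrist_force"],s["moment"],delta((487.6,-328.1),-.07,286))
a=imaging.camera("scene"); b=imaging.camera("wrist"); save(a,"s7"); save(b,"w7")
t=imaging.camera("top")
A=cv2.imread("pics/s7.png")[40:180,100:240]; B=cv2.imread("pics/w7.png")
cv2.imwrite("pics/f.png",np.hstack([cv2.resize(A,(400,400),interpolation=3),cv2.resize(B[:300,100:400],(400,400))]))
for n,z in (("lid",13),("dosing_bottle",125),("beaker",80),("brush",10)):
  for d in trace(t,n)[:1]: print(n,d["p"],rect(t,d["region"],z))
```

```text
[ 487.34772798 -328.91766674  286.46323116] [-3.14133841e+00  3.04069121e-04  3.07061716e+00] [-2.68957235e-03  1.44637345e+00 -2.75877932e+00] [-0.02023838 -0.00354229 -0.02560745] [-0.2  0.8  0.5 -0.1]
lid 0.65 (array([496.2,  16.9]), array([228.4, 132.4]), -0.005)
dosing_bottle 0.5 (array([ 577.8, -154.2]), array([59.5, 49.1]), -0.805)
beaker 0.7 (array([478.6, 153.6]), array([48.5, 45.3]), -0.001)
brush 0.58 (array([768.5,  56.8]), array([168.3,  16. ]), -0.1)
```

View pics/f.png

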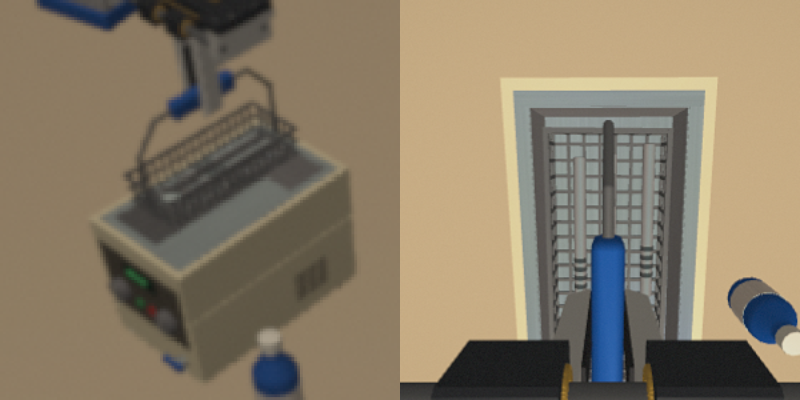

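The basket hangs level, centred and aligned over the open tank (right crop: even margins inside the rim). Bystanders and lid are in place.

```bash
python3 -c "
from cell import job
print(job.sign_off())"
```

```text
the job is handed in; nothing more can be done
None
```

The lid is on the middle of the mat, handle up, and the job is handed in with the basket held level, centred and lined up about 2 cm above the open tank; the bottle, beaker and brush were not disturbed.

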